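Clamp an arbor in the V-block

TASK

The arbor lying in the V-block is not home yet: push it gently along the V until its flange sits against the end face of the block. Then screw the clamp's knob down (clockwise from above) until its rubber foot just touches the arbor, give it a further quarter turn from there, no more, and let go. Leave everything else on the bench where it is.

Things in the scene. Friction and masses are not known exactly. Their poses are not given: they have to be found in the camera images.
- vblock: steel V-block, 120 mm long, 70 mm wide, top 70 mm above the bench, bolted down on a dark plate 150 x 120 x 15 mm; it does not move. Origin on the bench under its centre, z up; x runs along the V, the way the arbor is pushed home. The end face that the flange seats against is at x = -60 mm.
- stirrup_top (a point): top of a 24 mm steel boss, 125 mm above the bench, on the stirrup: an arch over the middle of the V-block (28 mm along the V, 90 mm across, top at 122 mm) that carries the vertical clamp screw on the line through the V-block's origin
- arbor: loose steel arbor, 0.8 to 1 kg, lying in the V, axis 68 mm above the bench: stem 26 mm thick, 150 mm long; flange 50 mm across, 12 mm thick; tail 20 mm thick, 26 mm long. Origin on the axis in the flange's seating face; x along the axis to the stem (may be rolled about x). Starts 15 to 36 mm short of home (x = -60 mm of the V-block). Sliding in the oiled V takes 2 to 4 N.
- arbor_tail (a point): centre of the tail's end face, 38 mm behind the arbor's origin, 68 mm above the bench: push here along the V-block's x
- spindle: clamp screw; goes down 8 mm per clockwise turn and stays where it is left. Origin on its axis at mid-height of the knob, 149 mm above the bench at knob angle 0; z up. The knob is black, round, eight-lobed, 40 mm in diameter, 24 mm high; grip it at any angle. It turns with a steady friction of about 0.3 N m; at rest the torque can read up to that much either way, so heed its change.
- cap_middle (a point): on the screw's axis, near the springy rubber foot (28 mm wide, does not turn) under the stirrup. How far each foot is pushed on to the screw differs by over 4 mm and this point does not show it, so touch must be felt: it comes after 0.1 to 0.8 turn. From touch on, the torque against tightening grows by about 0.09 N m and the foot's force by about 72 N per rad of knob.
- knob (a joint): angle of the clamp knob, rad; grows clockwise seen from above (screwing down), 6.283 a turn
- arbor_large: bystander: upright stepped steel arbor with a 68 mm flange; origin under its centre
- arbor_small: bystander: upright stepped steel arbor with a 54 mm flange; origin under its centre
- gear_cutter: bystander: toothed disc cutter, about 60 mm in diameter, 10 mm thick; origin under its centre
- wrench: bystander: open-ended wrench, 180 mm, lying flat; origin under its middle
- chip_brush: bystander: brush with wooden handle, 200 mm, lying; origin under its middle
- cutter_box: bystander: cardboard tray 150 x 110 x 55 mm with disc cutters; origin under its centre
- oil_can: bystander: grey can, 52 mm in diameter, 110 mm high; origin under its centre

How it is judged:
On the way, in this order (a step that is already met when the one before it is completed fails the run):
1. the arbor's flange is against the V-block's end face, before the clamp bears on it (x of arbor in the frame of vblock above -0.062 m and z of arbor in the frame of vblock below 0.071 m and contact force between spindle and arbor below 2 N), for 0.2 s.
2. the clamp is tightened on to the seated arbor (x of arbor in the frame of vblock above -0.062 m and contact force between spindle and arbor above 55 N), for 0.2 s.
At the end, for the whole second after the job is handed in: The arbor lies down in the V with its flange within 2 mm of the block's end face; the foot bears on it with 55 to 170 N, that is, the knob stands about 1/8 to 3/8 turn past first touch; all at rest and the robot off everything (all of step 2 and z of arbor in the frame of vblock below 0.071 m and angle between the x axis of arbor and the x axis of vblock, either way round below 0.03 rad and contact force between spindle and arbor below 170 N and linear speed of arbor below 0.01 m/s).
It fails at once if the arbor is rammed: slid faster than 0.25 m/s (linear speed of arbor above 0.25 m/s).
It fails at once if the arbor is forced against the block with more than 120 N before the clamp bears on it (contact force between arbor and vblock above 120 N and contact force between spindle and arbor below 2 N).
It fails at once if the clamp is over-tightened (over 230 N, half a turn past touch) (contact force between spindle and arbor above 230 N).
It fails at once if a bystander is shifted by more than 30 mm (distance of any of arbor_large, arbor_small, gear_cutter, wrench, chip_brush, cutter_box, oil_can from where it was at the start of the episode above 0.03 m).
It also fails if it takes over 72 s, if anything falls off the work surface, if the arm or the gripper's body presses on something with over 40 N, if the wrist force passes 120 N, or if a joint passes its speed limit or range.

ROBOT

A 6-joint arm with a two-finger parallel gripper is mounted at the origin on the work surface. World frame = base frame: x ahead of the robot, y to its left, z up, the work surface at z = 0. Lengths are in m, angles in rad, forces in N, time in s.
With the tool pointing down it reaches from about 0.375 to 0.9 m from the base axis. Payload 3.1 kg.
Tool frame: the origin (TCP) lies midway between the tips of the shut fingers; the grasp point (between the pads) lies 19 mm behind it (arm.grasp_offset is the distance from the TCP to the grasp point, in m); z points along the fingers, y is the line along which they close (so a half turn about z gives the same grasp; the last joint's range is limited). The gripper opens to 87 mm and grips with 3 to 60 N. Pads are 19 mm wide; open, the fingers measure 117 mm over their backs; the gripper's body (75 mm by 190 mm) begins 51 mm behind the grasp point.
Start: joints at [-1.333, 0.527, 1.433, -0, 1.181, -0.178], TCP at [0.253, -0.571, 0.223] pointing down, gripper open.
Joint ranges: [-3.08, 3.08], [-0.75, 2.2], [0.22, 2.44], [-1.43, 4.57], [0, 2.65], [-2.85, 2.85]. Speed limits (rad/s): [2.79, 2.79, 3.14, 3.14, 3.14, 3.14].

INTERFACE

Orientations are given as a unit quaternion [w, x, y, z].
In Python, from bench import arm gives the robot as it stands.
- The arm moves only by the shell command python3 -m inch, which reads ROWS from standard input. ROWS is a JSON object whose key "increments" holds a list of rows, 1 to 20 of them, each of 7 numbers: dx, dy, dz in shares of 0.8 m (1.0 is 0.8 m), then a rotation vector rx, ry, rz in shares of pi rad (1.0 is pi rad), then the finger opening in m; each row is the pose to reach, as a shift and turn from the pose commanded when the command began, along the tool's axes at that moment; what a row does not reach only later rows make up. A row lasts 1/12 s, in which the tool goes at most 0.0417 m and 0.125 rad, less where a joint would pass 70% of its speed; a pose out of reach is approached as far as the arm can. The fingers move at their own pace and stop on an object; the grip force is fixed at half the most. Time passes only in rows, so rows that do not move let the fingers close. It prints the time, the measured TCP pose, the force, the opening and the grip force at its end. Input that does not fit is refused with a message, and nothing moves.
- arm.sense(): the state, without advancing time (a new reading comes with each control period).
- arm.capture(name): name is "scene" or "top" or "wrist"; returns the picture (480x640x3 uint8, red, green, blue); there is no depth.
- arm.camera_info(name): a dict with "fov_y" (degrees; the focal length in pixels is half the picture's height over the tangent of half this angle, whatever the lens; pixels are square), "cx", "cy" (the principal point, pixels), "world_from_camera" (4x4, takes a point from camera to world coordinates). Camera axes: x right, y down, z forward; pixel columns grow to the right and rows downward; lengths in m; the calibration is good to about 2 mm. A picture is of the moment at which its call begins: read the wrist's pose just before it. camera_info takes no time and is no camera call; for the wrist camera it gives the pose at the moment of the call.
- arm.job_done(): hands the job in; it is judged then, once.
The state is a dict: "t": time; "joint_positions": joint angles; "qd": joint speeds; "effort": joint torques, N m; "tcp_pos": TCP position; "orientation": TCP orientation; "ft_force": force on the tool from outside, world axes, zero at the start; "torque": the same for the moment, N m; "gripper_width": finger opening in m; "finger_force": force on a finger pad.
Only numpy, scipy, OpenCV 4.12 (cv2) and the standard library are available. Lean on these libraries where they do the work, as an engineer would, in place of code of your own. Each camera call takes 0.05 s, during which the arm holds its last target. There are 200 camera calls.

## Working session

There is one attempt and no reset: what is moved stays moved. The work goes in short steps, Python scripts to look and compute and a shell command to move; the robot and the scene stay as the last step left them, time stands still between calls to the robot, and variables do not carry over. Pictures are saved under pics/ and viewed, at most 10 in all, crops included, and the job is handed in when it is done.

```bash
mkdir -p pics; ls
python3 - <<'E'
from bench import arm
import cv2
for n in("scene","top"):
    cv2.imwrite(f"pics/{n}0.png",arm.capture(n)[:,:,::-1]); print(n,arm.camera_info(n))
print(arm.sense())
E
```

```text
pics
scene {'fov_y': 43.29952366675736, 'cx': 330.5801344675694, 'cy': 238.0121112244478, 'world_from_camera': array([[-0.62509679,  0.46511623, -0.62683402,  1.47328189],
       [ 0.78053269,  0.37738396, -0.49834734,  0.71336303],
       [ 0.00476767, -0.80077977, -0.59893993,  0.96340635],
       [ 0.        ,  0.        ,  0.        ,  1.        ]])}
top {'fov_y': 49.93601579056887, 'cx': 328.89745505757685, 'cy': 241.4401020581709, 'world_from_camera': array([[-0.00534769, -0.99427385,  0.10672821,  0.46741528],
       [-0.99998007,  0.00567537,  0.00276669,  0.01891304],
       [-0.00335656, -0.10671128, -0.99428438,  1.40068101],
       [ 0.        ,  0.        ,  0.        ,  1.        ]])}
{'t': 0.1, 'joint_positions': array([-1.33248254e+00,  5.28380362e-01,  1.43379194e+00,  3.01568925e-05,
        1.18140246e+00, -1.78526254e-01]), 'qd': array([-3.85722837e-04, -2.75385358e-03, -4.17435216e-03, -5.71667331e-04,
       -8.24634108e-04,  1.42651349e-05]), 'effort': array([ 2.29707475e-04, -4.40983844e+01, -1.77150607e+01,  6.35928358e-02,
        5.33457357e-02, -4.39215921e-05]), 'tcp_pos': array([ 0.2529051 , -0.5708138 ,  0.22165944]), 'orientation': array([-9.91031608e-04,  9.78359762e-01,  2.06908658e-01, -1.56842809e-05]), 'ft_force': array([-0.50331646, -0.13147417, -0.11051459]), 'torque': array([ 0.02149504, -0.02083636, -0.04082825]), 'finger_force': 0.0, 'gripper_width': 0.08715329779528894}
```

View pics/scene0.png

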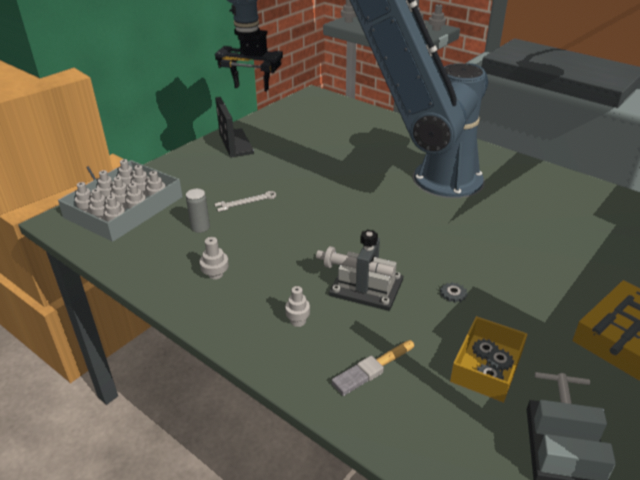

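View pics/top0.png

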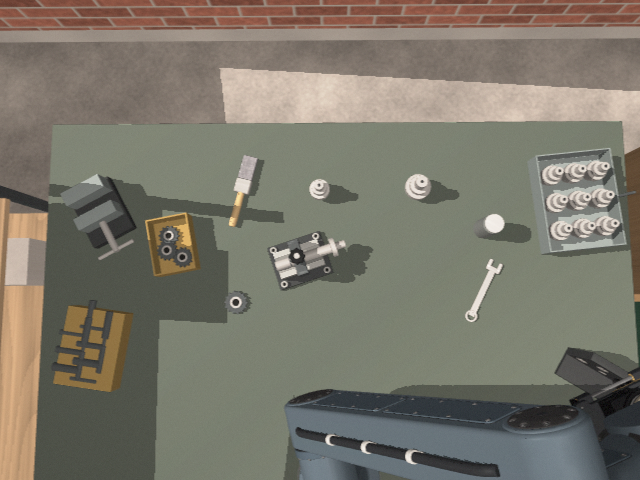

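The top view shows the knob near (297,256) and the tail end near (345,243). In the scene view they are near (369,237) and (319,254). I'll zoom in on both.

```bash
python3 - <<'E'
import cv2,numpy as np
a=cv2.imread("pics/top0.png")[220:300,260:360];b=cv2.imread("pics/scene0.png")[220:320,305:415]
a=cv2.resize(a,None,fx=4,fy=4,interpolation=cv2.INTER_CUBIC);b=cv2.resize(b,None,fx=3.6,fy=3.6,interpolation=cv2.INTER_CUBIC)
c=np.zeros((360,796,3),np.uint8);c[:320,:400]=a;c[:360,400:796]=b[:360,:396];cv2.imwrite("pics/crop.png",c)
E
cat > h.py <<'E'
import numpy as np
from bench import arm
def ray(n,u,v,i=None):
    i=i or arm.camera_info(n);f=240/np.tan(np.radians(i["fov_y"]/2));T=i["world_from_camera"]
    d=T[:3,:3]@[(u-i["cx"])/f,(v-i["cy"])/f,1];return T[:3,3],d/np.linalg.norm(d)
def plane(n,u,v,z,i=None):
    o,d=ray(n,u,v,i);return o+d*(z-o[2])/d[2]
def tri(*R):
    A=sum(np.eye(3)-np.outer(d,d) for o,d in R);b=sum((np.eye(3)-np.outer(d,d))@o for o,d in R)
    p=np.linalg.solve(A,b);return p,[np.linalg.norm(np.cross(p-o,d)) for o,d in R]
E
```

```text
(no output)
```

View pics/crop.png

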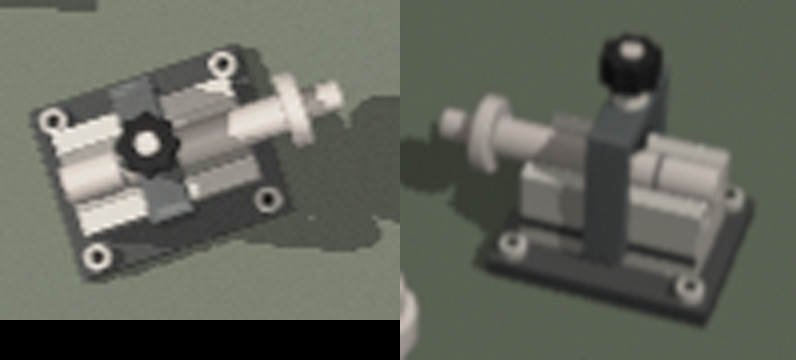

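The enlarged views give these pixel positions:

| Point | Top view | Scene view |
|---|---|---|
| Bright cap on the knob | (296.8,255.8) | (369.2,233.9) |
| Tail end | (345.3,243.7) | (317.5,254.2) |
| Base bolts | (315.5,236.3), (327,269.8), (284.5,284.3), (273.3,250.3) | three bolts visible |

Run:
```python
from h import *
np.set_printoptions(precision=4,suppress=True)
k,e=tri(ray("top",296.75,255.75),ray("scene",369.2,233.9));print("knob top",k,e)
t,e=tri(ray("top",345.2,243.7),ray("scene",317.8,254.2));print("tail",t,e)
B=np.array([plane("top",*p,.02) for p in((315.5,236.25),(327,269.75),(284.5,284.25),(273.25,250.25))])
print(B,B.mean(0)); print([np.linalg.norm(B[i]-B[i-1]) for i in range(4)])
for u in ((336.1,287.8),(385.6,300),(398.1,274.7)): print(plane("scene",*u,.02))
d=(B[2]+B[3]-B[0]-B[1]);print("yaw x",np.degrees(np.arctan2(d[1],d[0])))
e=(B[2]-B[3]+B[1]-B[0]);print("yaw -y?",np.degrees(np.arctan2(e[1],e[0])))
tt=plane("top",345.2,243.7,.068);d=k-tt;print("tail@68",tt,"tail->knob",np.degrees(np.arctan2(d[1],d[0])),np.hypot(*d[:2]))
print(arm.camera_info("wrist"))
```

```text
knob top [0.5658 0.1011 0.1593] [np.float64(0.0010439293642182), np.float64(0.0010439293642182331)]
tail [ 0.6037 -0.0186  0.0652] [np.float64(0.0014673781866547182), np.float64(0.001467378186654704)]
[[0.6299 0.0588 0.02  ]
 [0.5394 0.0282 0.02  ]
 [0.5013 0.142  0.02  ]
 [0.5926 0.1726 0.02  ]] [0.5658 0.1004 0.02  ]
[np.float64(0.11971247803055786), np.float64(0.0955370018361768), np.float64(0.11992386365105695), np.float64(0.09634091944120532)]
[0.63   0.0604 0.02  ]
[0.5917 0.1747 0.02  ]
[0.4986 0.1472 0.02  ]
yaw x 108.33016089729888
yaw -y? -161.40236296004974
tail@68 [ 0.6043 -0.0197  0.068 ] tail->knob 107.7058663440972 0.12679134202204043
{'fov_y': 69.87350661486023, 'cx': 312.03650969598357, 'cy': 238.96873866713477, 'world_from_camera': array([[ 0.405 , -0.8866, -0.2232,  0.3135],
       [-0.9143, -0.3933, -0.0969, -0.5445],
       [-0.0019,  0.2433, -0.9699,  0.3847],
       [ 0.    ,  0.    ,  0.    ,  1.    ]])}
```

```bash
cat >> h.py <<'E'
from scipy.spatial.transform import Rotation as R
P=np.array([-.3140,.9494,0]);V=np.array([.5658,.1006,0])   # V-block axis and origin
def go(pos,psi):
    s=arm.sense();q=s["orientation"];A=R.from_quat([*q[1:],q[0]]);c,n=np.cos(psi),np.sin(psi)
    B=R.from_matrix(np.array([[c,n,0],[n,-c,0],[0,0,-1]]))
    print("d",np.round(A.inv().apply(np.array(pos)-s["tcp_pos"]),4),"rot",np.round((A.inv()*B).as_rotvec(),4))
def st():
    s=arm.sense();q=s["orientation"];x=R.from_quat([*q[1:],q[0]]).as_matrix()[:,0]
    print(round(s["t"],2),"tcp",np.round(s["tcp_pos"],4),"psi",round(float(np.arctan2(x[1],x[0])),4),"q6",round(float(s["joint_positions"][5]),3),"F",np.round(s["ft_force"],2),"T",np.round(s["torque"],3),"w",round(s["gripper_width"],4),"ff",round(s["finger_force"],1))
E
python3 - <<'E'
from h import *
go([.615,-.0525,.2217],1.890)
E
```

```text
d [ 0.5409 -0.3273  0.0008] rot [-1.3000e-03 -1.7000e-03 -1.4732e+00]
```

The rows are not in the units I measure in: shifts go in shares of 0.8 m and turns go in shares of pi rad. I convert before sending: 0.541 m / 0.8 = 0.6763, -0.327 m / 0.8 = -0.4088, -1.473 rad / 3.1416 = -0.4689.

```bash
r="" ; echo '{"increments":[[0.6763, -0.4088, 0, 0, 0, -0.4689, 0], [0.6763, -0.4088, 0, 0, 0, -0.4689, 0], [0.6763, -0.4088, 0, 0, 0, -0.4689, 0], [0.6763, -0.4088, 0, 0, 0, -0.4689, 0], [0.6763, -0.4088, 0, 0, 0, -0.4689, 0], [0.6763, -0.4088, 0, 0, 0, -0.4689, 0], [0.6763, -0.4088, 0, 0, 0, -0.4689, 0], [0.6763, -0.4088, 0, 0, 0, -0.4689, 0], [0.6763, -0.4088, 0, 0, 0, -0.4689, 0], [0.6763, -0.4088, 0, 0, 0, -0.4689, 0], [0.6763, -0.4088, 0, 0, 0, -0.4689, 0], [0.6763, -0.4088, 0, 0, 0, -0.4689, 0], [0.6763, -0.4088, 0, 0, 0, -0.4689, 0], [0.6763, -0.4088, 0, 0, 0, -0.4689, 0], [0.6763, -0.4088, 0, 0, 0, -0.4689, 0], [0.6763, -0.4088, 0, 0, 0, -0.4689, 0], [0.6763, -0.4088, 0, 0, 0, -0.4689, 0], [0.6763, -0.4088, 0, 0, 0, -0.4689, 0], [0.6763, -0.4088, 0, 0, 0, -0.4689, 0]]}' | python3 -m inch
python3 - <<'E'
from h import *
import cv2
st();i=arm.camera_info("wrist");cv2.imwrite("pics/w1.png",arm.capture("wrist")[:,:,::-1]);np.save("w1.npy",i["world_from_camera"])
go([.615,-.0525,.0570],1.890)
f=240/np.tan(np.radians(i["fov_y"]/2));T=np.linalg.inv(i["world_from_camera"])
for p in([.604,-.019,.068],[.5658,.1006,.161],[.5658+.0188,.1006-.057,.07]):
    c=T[:3,:3]@p+T[:3,3];print(c[:2]/c[2]*f+[i["cx"],i["cy"]])
E
```

```text
t: 1.68
tcp_pos: [0.6142, -0.0547, 0.2221]
orientation: [-0.001, 0.586, 0.81, -0.001]
ft_force: [1.6, -0.8, 0.4]
gripper_width: 0.0005
finger_force: 0.0
1.68 tcp [ 0.6142 -0.0547  0.2221] psi 1.8887 q6 -0.587 F [ 1.65 -0.84  0.43] T [-0.018 -0.133 -0.027] w 0.0005 ff 0.0
d [0.0021 0.0017 0.1653] rot [-0.0014 -0.0002 -0.0021]
[313.83272175 185.31169628]
[316.79755936 -23.7212729 ]
[315.27348538 109.05098894]
```

View pics/w1.png

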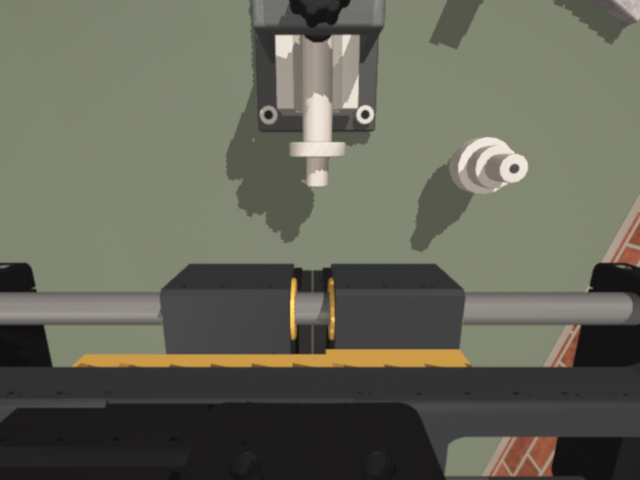

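The wrist view shows the tail end at (317,185) and the flange at (317,149), so the arbor is straight along the tool's x. This agrees with the predicted (314,185). I'll descend behind the tail.

In the tool's units: 0.165 m / 0.8 = 0.2063, 0.15 m / 0.8 = 0.1875.

```bash
echo '{"increments":[[0.0025, 0.0013, 0.05, 0, 0, 0, 0], [0.0025, 0.0013, 0.1, 0, 0, 0, 0], [0.0025, 0.0013, 0.15, 0, 0, 0, 0], [0.0025, 0.0013, 0.1875, 0, 0, 0, 0], [0.0025, 0.0013, 0.2063, 0, 0, 0, 0], [0.0025, 0.0013, 0.2063, 0, 0, 0, 0], [0.0025, 0.0013, 0.2063, 0, 0, 0, 0]]}' | python3 -m inch; echo '{"increments":[[0.005, 0, 0, 0, 0, 0, 0], [0.01, 0, 0, 0, 0, 0, 0], [0.015, 0, 0, 0, 0, 0, 0], [0.0188, 0, 0, 0, 0, 0, 0], [0.0225, 0, 0, 0, 0, 0, 0], [0.0225, 0, 0, 0, 0, 0, 0]]}' | python3 -m inch
python3 -c "
from h import *
st();s=arm.sense();print('dist tcp to block origin along V',(V-s['tcp_pos'])@P, 'lateral',np.cross(P,s['tcp_pos']-V)[2])"
```

```text
t: 2.32
tcp_pos: [0.6148, -0.0527, 0.057]
orientation: [-0.001, 0.587, 0.81, -0.0]
ft_force: [0.2, 0.2, 0.5]
gripper_width: 0.0003
finger_force: 0.0
t: 2.82
tcp_pos: [0.6099, -0.0332, 0.0581]
orientation: [0.0, 0.585, 0.811, 0.0]
ft_force: [-0.3, 0.5, -0.5]
gripper_width: 0.0008
finger_force: 0.0
2.82 tcp [ 0.6099 -0.0332  0.0581] psi 1.8908 q6 -0.557 F [-0.31  0.47 -0.51] T [-0.035 -0.083 -0.007] w 0.0008 ff 0.0
dist tcp to block origin along V 0.14084337785518034 lateral 0.0001814026723578055
```

In the tool's units: 0.028 m / 0.8 = 0.035, 0.027 m / 0.8 = 0.0338.

```bash
echo '{"increments":[[0.0038, 0, 0, 0, 0, 0, 0], [0.0075, 0, 0, 0, 0, 0, 0], [0.0113, 0, 0, 0, 0, 0, 0], [0.015, 0, 0, 0, 0, 0, 0], [0.0188, 0, 0, 0, 0, 0, 0], [0.0225, 0, 0, 0, 0, 0, 0], [0.0263, 0, 0, 0, 0, 0, 0], [0.03, 0, 0, 0, 0, 0, 0], [0.0338, 0, 0, 0, 0, 0, 0], [0.035, 0, 0, 0, 0, 0, 0]]}' | python3 -m inch
python3 -c "
from h import *
st();s=arm.sense();print('dist',(V-s['tcp_pos'])@P, 'F',s['ft_force']@P)"
echo '{"increments":[[0.0013, 0, 0, 0, 0, 0, 0], [0.0025, 0, 0, 0, 0, 0, 0], [0.0025, 0, 0, 0, 0, 0, 0]]}' | python3 -m inch
python3 -c "
from h import *
st();s=arm.sense();print('dist',(V-s['tcp_pos'])@P, 'F',s['ft_force']@P)"
```

```text
t: 3.65
tcp_pos: [0.6013, -0.007, 0.0576]
orientation: [0.0, 0.586, 0.81, 0.0]
ft_force: [0.1, -3.0, 1.3]
gripper_width: 0.0005
finger_force: 1.5
3.65 tcp [ 0.6013 -0.007   0.0576] psi 1.89 q6 -0.517 F [ 0.14 -2.96  1.32] T [-0.479 -0.271 -0.013] w 0.0005 ff 1.5
dist 0.11325656660948899 F -2.8523274267698877
t: 3.9
tcp_pos: [0.6007, -0.0054, 0.0576]
orientation: [0.0, 0.586, 0.81, 0.0]
ft_force: [1.4, -1.6, 1.0]
gripper_width: 0.0005
finger_force: 1.1
3.9 tcp [ 0.6007 -0.0054  0.0576] psi 1.8897 q6 -0.514 F [ 1.43 -1.55  1.03] T [-0.342 -0.322  0.021] w 0.0005 ff 1.1
dist 0.11160633790089934 F -1.9217840743278956
```

Contact is sliding friction of about 2–3 N. I'll continue in 2 mm steps until the force rises.

```bash
cat > f.py <<'E'
from h import *
s=arm.sense();print('dist',round((V-s['tcp_pos'])@P,4),'F',round(s['ft_force']@P,2))
E
echo '{"increments":[[0.0013, 0, 0, 0, 0, 0, 0], [0.0025, 0, 0, 0, 0, 0, 0], [0.0025, 0, 0, 0, 0, 0, 0]]}' | python3 -m inch|head -1;python3 f.py
echo '{"increments":[[0.0006, 0, 0, 0, 0, 0, 0], [0.0013, 0, 0, 0, 0, 0, 0], [0.0013, 0, 0, 0, 0, 0, 0]]}' | python3 -m inch|head -1;python3 f.py
echo '{"increments":[[0.0006, 0, 0, 0, 0, 0, 0], [0.0013, 0, 0, 0, 0, 0, 0], [0.0013, 0, 0, 0, 0, 0, 0]]}' | python3 -m inch|head -1;python3 f.py
```

```text
t: 4.15
dist 0.1097 F -2.03
t: 4.4
dist 0.1088 F -2.12
t: 4.65
dist 0.1084 F -4.58
```

In the tool's units: 0.001 m / 0.8 = 0.0013, 0.0005 m / 0.8 = 0.0006.

```bash
echo '{"increments":[[0.0006, 0, 0, 0, 0, 0, 0], [0.0013, 0, 0, 0, 0, 0, 0], [0.0013, 0, 0, 0, 0, 0, 0]]}' | python3 -m inch|head -1;python3 f.py
echo '{"increments":[[0.0006, 0, 0, 0, 0, 0, 0], [0.0006, 0, 0, 0, 0, 0, 0]]}' | python3 -m inch|head -1;python3 f.py
```

```text
t: 4.9
dist 0.1084 F -8.13
t: 5.07
dist 0.1083 F -8.59
```

The arbor is seated: the force rises to 8.6 N with no more travel. I'll back off, rise and look at the knob.

In the tool's units: -0.2 m / 0.8 = -0.25, -0.03 m / 0.8 = -0.0375.

```bash
echo '{"increments":[[-0.025, 0, 0, 0, 0, 0, 0], [-0.0375, 0, 0, 0, 0, 0, 0], [-0.0375, 0, -0.05, 0, 0, 0, 0.04], [-0.0375, 0, -0.1, 0, 0, 0, 0.08], [-0.0375, 0, -0.15, 0, 0, 0, 0.087], [-0.0375, 0, -0.2, 0, 0, 0, 0.087], [0, 0, -0.25, 0, 0, 0, 0.087], [0.0375, 0, -0.25, 0, 0, 0, 0.087], [0.0625, 0, -0.25, 0, 0, 0, 0.087], [0.0625, 0, -0.25, 0, 0, 0, 0.087], [0.0625, 0, -0.25, 0, 0, 0, 0.087]]}' | python3 -m inch
python3 - <<'E'
from h import *
import cv2
st();print(arm.sense()["joint_positions"]);i=arm.camera_info("wrist");cv2.imwrite("pics/w2.png",arm.capture("wrist")[:,:,::-1]);np.save("w2.npy",i["world_from_camera"])
f=240/np.tan(np.radians(i["fov_y"]/2));T=np.linalg.inv(i["world_from_camera"])
for p in([.5658,.1006,.161],V-.098*P+[0,0,.068],V-.06*P+[0,0,.068]):
    c=T[:3,:3]@p+T[:3,3];print(c[:2]/c[2]*f+[i["cx"],i["cy"]])
E
```

```text
t: 5.98
tcp_pos: [0.5819, 0.0485, 0.2574]
orientation: [-0.001, 0.585, 0.811, -0.0]
ft_force: [0.5, 0.6, -0.2]
gripper_width: 0.0525
finger_force: 0.0
5.98 tcp [0.5819 0.0485 0.2574] psi 1.892 q6 -0.43 F [ 0.55  0.64 -0.23] T [-0.016 -0.161 -0.021] w 0.0525 ff 0.0
[-1.08342981e-01  4.34288146e-01  1.49655784e+00  5.97577151e-04
  1.21271042e+00 -4.29759312e-01]
[313.8705328  168.98385411]
[313.17866751 258.18219358]
[313.28098608 223.42724273]
```

View pics/w2.png

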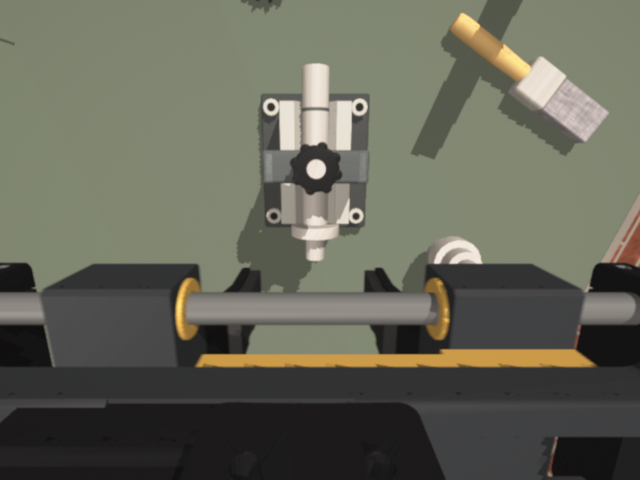

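The knob cap is at (316,169) against a predicted (314,169), which is about 1 mm off. The flange now lies flush with the block's end (v≈225). I'll move above the knob with the wrist wound back.

```bash
python3 -c "
from h import *
print(tri(ray('top',296.75,255.75),ray('scene',369.2,233.9),ray('wrist',316,169)))
go([.5666,.101,.21],4.27)"
```

```text
(array([0.56665383, 0.10081934, 0.15975243]), [np.float64(0.0007249573264319822), np.float64(0.0017520289130120044), np.float64(0.0015520570876078991)])
d [0.0557 0.0019 0.0471] rot [ 3.0000e-04 -2.3000e-03 -2.3792e+00]
```

In the tool's units: 0.056 m / 0.8 = 0.07, 0.028 m / 0.8 = 0.035, -2.38 rad / 3.1416 = -0.7576.

```bash
echo '{"increments":[[0.035, 0.0013, 0, 0, 0, -0.0398, 0.087], [0.07, 0.0025, 0, 0, 0, -0.0796, 0.087], [0.07, 0.0025, 0, 0, 0, -0.1194, 0.087], [0.07, 0.0025, 0, 0, 0, -0.1592, 0.087], [0.07, 0.0025, 0, 0, 0, -0.1989, 0.087], [0.07, 0.0025, 0, 0, 0, -0.2387, 0.087], [0.07, 0.0025, 0, 0, 0, -0.2785, 0.087], [0.07, 0.0025, 0, 0, 0, -0.3183, 0.087], [0.07, 0.0025, 0, 0, 0, -0.3581, 0.087], [0.07, 0.0025, 0, 0, 0, -0.3979, 0.087], [0.07, 0.0025, 0, 0, 0, -0.4377, 0.087], [0.07, 0.0025, 0, 0, 0, -0.4775, 0.087], [0.07, 0.0025, 0, 0, 0, -0.5173, 0.087], [0.07, 0.0025, 0, 0, 0, -0.557, 0.087], [0.07, 0.0025, 0, 0, 0, -0.5968, 0.087], [0.07, 0.0025, 0, 0, 0, -0.6366, 0.087], [0.07, 0.0025, 0, 0, 0, -0.6764, 0.087], [0.07, 0.0025, 0, 0, 0, -0.7162, 0.087], [0.07, 0.0025, 0, 0, 0, -0.756, 0.087], [0.07, 0.0025, 0, 0, 0, -0.7576, 0.087]]}' | python3 -m inch
python3 - <<'E'
from h import *
st();go([.5666,.101,.138],4.27)
E
```

```text
t: 7.7
tcp_pos: [0.5677, 0.0997, 0.2565]
orientation: [-0.001, -0.535, 0.845, 0.001]
ft_force: [-0.0, 0.5, 0.4]
gripper_width: 0.0874
finger_force: 0.0
7.7 tcp [0.5677 0.0997 0.2565] psi -2.0129 q6 -2.719 F [-0.02  0.46  0.37] T [ 0.122 -0.002 -0.06 ] w 0.0874 ff 0.0
d [-0.0009  0.0013  0.1185] rot [ 0.0019 -0.0008  0.0002]
```

In the tool's units: 0.118 m / 0.8 = 0.1475, -0.001 m / 0.8 = -0.0013.

```bash
echo '{"increments":[[-0.0013, 0.0013, 0.05, 0, 0, 0, 0.087], [-0.0013, 0.0013, 0.1, 0, 0, 0, 0.087], [-0.0013, 0.0013, 0.1313, 0, 0, 0, 0.087], [-0.0013, 0.0013, 0.1475, 0, 0, 0, 0.087], [-0.0013, 0.0013, 0.1475, 0, 0, 0, 0.087]]}' | python3 -m inch >/dev/null; python3 -c "
from h import *
st()"; echo '{"increments":[[0, 0, 0, 0, 0, 0, 0.03], [0, 0, 0, 0, 0, 0, 0.03], [0, 0, 0, 0, 0, 0, 0.03], [0, 0, 0, 0, 0, 0, 0.03], [0, 0, 0, 0, 0, 0, 0.03], [0, 0, 0, 0, 0, 0, 0.03], [0, 0, 0, 0, 0, 0, 0.03], [0, 0, 0, 0, 0, 0, 0.03]]}' | python3 -m inch; python3 -c "
from h import *
st()"
```

```text
8.12 tcp [0.5643 0.1013 0.1353] psi -2.0177 q6 -2.712 F [ 0.16  0.33 -0.09] T [ 0.134 -0.015 -0.045] w 0.0872 ff 0.0
t: 8.78
tcp_pos: [0.5671, 0.1023, 0.1399]
orientation: [0.0, -0.535, 0.845, -0.0]
ft_force: [-0.4, -0.1, -0.7]
gripper_width: 0.0417
finger_force: 0.0
8.78 tcp [0.5671 0.1023 0.1399] psi -2.0133 q6 -2.714 F [-0.38 -0.13 -0.67] T [ 0.214 -0.079 -0.018] w 0.0417 ff 0.0
```

In the tool's units: 0.0003 m / 0.8 = 0.0004, 0.0001 m / 0.8 = 0.0001, 0.2 rad / 3.1416 = 0.0637.

```bash
echo '{"increments":[[0, 0, 0, 0, 0, 0, 0], [0, 0, 0, 0, 0, 0, 0], [0, 0, 0, 0, 0, 0, 0], [0, 0, 0, 0, 0, 0, 0]]}' | python3 -m inch >/dev/null; python3 -c "
from h import *
st()"
for i in 1; do echo '{"increments":[[0, 0, 0.0001, 0, 0, 0.0318, 0], [0, 0, 0.0004, 0, 0, 0.0637, 0], [0, 0, 0.0004, 0, 0, 0.0637, 0]]}' | python3 -m inch >/dev/null; python3 -c "
from h import *
st()"; done
```

```text
9.12 tcp [0.5672 0.1022 0.1398] psi -2.0134 q6 -2.715 F [-0.02 -0.08  3.12] T [0.078 0.014 0.032] w 0.0381 ff 30.0
9.37 tcp [0.5673 0.1022 0.1395] psi -2.2147 q6 -2.513 F [-0.38  0.16  2.67] T [ 0.169 -0.039 -0.084] w 0.0386 ff 30.0
```

```bash
cat > s.py <<'E'
from h import *
s=arm.sense();q=s["orientation"];x=R.from_quat([*q[1:],q[0]]).as_matrix()[:,0]
psi=np.arctan2(x[1],x[0]);th=(-2.0134-psi)%(2*np.pi)
print(round(s["t"],2),"th",round(float(th),3),"q6",round(float(s["joint_positions"][5]),2),"F",np.round(s["ft_force"],1),"T",np.round(s["torque"],3),"w",round(s["gripper_width"],4),"z",round(s["tcp_pos"][2],4))
open("log.txt","a").write(f"{th} {s['torque'][2]} {s['ft_force'][2]}\n")
E
echo '{"increments":[[0, 0, 0.0001, 0, 0, 0.0318, 0], [0, 0, 0.0004, 0, 0, 0.0637, 0]]}' | python3 -m inch >/dev/null; python3 s.py
echo '{"increments":[[0, 0, 0.0001, 0, 0, 0.0318, 0], [0, 0, 0.0004, 0, 0, 0.0637, 0]]}' | python3 -m inch >/dev/null; python3 s.py
echo '{"increments":[[0, 0, 0.0001, 0, 0, 0.0318, 0], [0, 0, 0.0004, 0, 0, 0.0637, 0]]}' | python3 -m inch >/dev/null; python3 s.py
```

```text
9.53 th 0.401 q6 -2.31 F [-0.2 -0.2  3.9] T [ 0.101 -0.014  0.245] w 0.0382 z 0.1393
9.7 th 0.601 q6 -2.11 F [ 0.5 -0.4  3.7] T [ 0.033 -0.084  0.271] w 0.0382 z 0.139
9.87 th 0.801 q6 -1.91 F [ 0.3 -0.9  3.1] T [ 0.02  -0.098  0.271] w 0.0381 z 0.1387
```

In the tool's units: 0.0003 m / 0.8 = 0.0004, 0.0001 m / 0.8 = 0.0001, 0.2 rad / 3.1416 = 0.0637.

```bash
echo '{"increments":[[0, 0, 0.0001, 0, 0, 0.0318, 0], [0, 0, 0.0004, 0, 0, 0.0637, 0]]}' | python3 -m inch >/dev/null; python3 s.py
echo '{"increments":[[0, 0, 0.0001, 0, 0, 0.0318, 0], [0, 0, 0.0004, 0, 0, 0.0637, 0]]}' | python3 -m inch >/dev/null; python3 s.py
echo '{"increments":[[0, 0, 0.0001, 0, 0, 0.0318, 0], [0, 0, 0.0003, 0, 0, 0.0637, 0]]}' | python3 -m inch >/dev/null; python3 s.py
echo '{"increments":[[0, 0, 0.0001, 0, 0, 0.0318, 0], [0, 0, 0.0004, 0, 0, 0.0637, 0]]}' | python3 -m inch >/dev/null; python3 s.py
```

```text
10.03 th 1.001 q6 -1.71 F [ 0.2 -1.3  4.4] T [-0.096 -0.105  0.272] w 0.0382 z 0.1385
10.2 th 1.201 q6 -1.51 F [-0.9 -2.2  3.9] T [-0.205 -0.091  0.31 ] w 0.0384 z 0.1382
10.37 th 1.401 q6 -1.31 F [-0.4 -1.8  2.6] T [-0.295 -0.108  0.307] w 0.0382 z 0.138
10.53 th 1.6 q6 -1.11 F [-0.4 -1.6  3.7] T [-0.33  -0.014  0.31 ] w 0.038 z 0.1377
```

In the tool's units: 0.0003 m / 0.8 = 0.0004, 0.0001 m / 0.8 = 0.0001, 0.2 rad / 3.1416 = 0.0637.

```bash
echo '{"increments":[[0, 0, 0.0001, 0, 0, 0.0318, 0], [0, 0, 0.0004, 0, 0, 0.0637, 0]]}' | python3 -m inch >/dev/null; python3 s.py
echo '{"increments":[[0, 0, 0.0001, 0, 0, 0.0318, 0], [0, 0, 0.0003, 0, 0, 0.0637, 0]]}' | python3 -m inch >/dev/null; python3 s.py
echo '{"increments":[[0, 0, 0.0001, 0, 0, 0.0318, 0], [0, 0, 0.0004, 0, 0, 0.0637, 0]]}' | python3 -m inch >/dev/null; python3 s.py
```

```text
10.7 th 1.8 q6 -0.91 F [ 0.2 -2.8  4. ] T [-0.441  0.013  0.289] w 0.0385 z 0.1374
10.87 th 2.0 q6 -0.71 F [-0.8 -2.8  4.6] T [-0.403 -0.018  0.258] w 0.0383 z 0.1372
11.03 th 2.2 q6 -0.51 F [-0.8 -2.5  4.9] T [-0.497  0.095  0.311] w 0.0382 z 0.1369
```

In the tool's units: 0.0003 m / 0.8 = 0.0004, 0.0001 m / 0.8 = 0.0001, 0.2 rad / 3.1416 = 0.0637.

```bash
echo '{"increments":[[0, 0, 0.0001, 0, 0, 0.0318, 0], [0, 0, 0.0004, 0, 0, 0.0637, 0]]}' | python3 -m inch >/dev/null; python3 s.py
echo '{"increments":[[0, 0, 0.0001, 0, 0, 0.0318, 0], [0, 0, 0.0003, 0, 0, 0.0637, 0]]}' | python3 -m inch >/dev/null; python3 s.py
echo '{"increments":[[0, 0, 0.0001, 0, 0, 0.0318, 0], [0, 0, 0.0004, 0, 0, 0.0637, 0]]}' | python3 -m inch >/dev/null; python3 s.py
echo '{"increments":[[0, 0, 0.0001, 0, 0, 0.0318, 0], [0, 0, 0.0003, 0, 0, 0.0637, 0]]}' | python3 -m inch >/dev/null; python3 s.py
```

```text
11.2 th 2.4 q6 -0.31 F [-0.7 -4.2  5.4] T [-0.524  0.104  0.245] w 0.0383 z 0.1367
11.37 th 2.6 q6 -0.11 F [-1.3 -2.6  4.7] T [-0.569  0.115  0.279] w 0.0383 z 0.1364
11.53 th 2.8 q6 0.09 F [-1.4 -2.9  5.6] T [-0.513  0.22   0.353] w 0.0383 z 0.1362
11.7 th 3.0 q6 0.29 F [-1.6 -2.3  4.3] T [-0.556  0.23   0.264] w 0.038 z 0.1359
```

In the tool's units: 0.0001 m / 0.8 = 0.0001, 0.1 rad / 3.1416 = 0.0318.

```bash
echo '{"increments":[[0, 0, 0.0001, 0, 0, 0.0318, 0]]}' | python3 -m inch >/dev/null; python3 s.py
echo '{"increments":[[0, 0, 0.0001, 0, 0, 0.0318, 0]]}' | python3 -m inch >/dev/null; python3 s.py
echo '{"increments":[[0, 0, 0.0003, 0, 0, 0.0318, 0]]}' | python3 -m inch >/dev/null; python3 s.py
echo '{"increments":[[0, 0, 0.0001, 0, 0, 0.0318, 0]]}' | python3 -m inch >/dev/null; python3 s.py
echo '{"increments":[[0, 0, 0.0001, 0, 0, 0.0318, 0]]}' | python3 -m inch >/dev/null; python3 s.py
echo '{"increments":[[0, 0, 0.0003, 0, 0, 0.0318, 0]]}' | python3 -m inch >/dev/null; python3 s.py
```

```text
11.78 th 3.1 q6 0.39 F [-2.9 -3.2  4. ] T [-0.562  0.24   0.28 ] w 0.0384 z 0.1358
11.87 th 3.2 q6 0.49 F [-2.4 -3.2  5.5] T [-0.464  0.297  0.295] w 0.0383 z 0.1357
11.95 th 3.3 q6 0.59 F [-2.  -1.7  5.8] T [-0.46   0.298  0.289] w 0.0384 z 0.1355
12.03 th 3.4 q6 0.69 F [-3.1 -2.5  5.3] T [-0.497  0.267  0.252] w 0.0382 z 0.1354
12.12 th 3.5 q6 0.79 F [-0.8 -2.8  4.2] T [-0.416  0.278  0.277] w 0.038 z 0.1353
12.2 th 3.6 q6 0.89 F [-2.6 -2.2  6.5] T [-0.425  0.374  0.32 ] w 0.0384 z 0.1352
```

In the tool's units: 0.0001 m / 0.8 = 0.0001, 0.1 rad / 3.1416 = 0.0318.

```bash
echo '{"increments":[[0, 0, 0.0001, 0, 0, 0.0318, 0]]}' | python3 -m inch >/dev/null; python3 s.py
echo '{"increments":[[0, 0, 0.0001, 0, 0, 0.0318, 0]]}' | python3 -m inch >/dev/null; python3 s.py
echo '{"increments":[[0, 0, 0.0003, 0, 0, 0.0318, 0]]}' | python3 -m inch >/dev/null; python3 s.py
echo '{"increments":[[0, 0, 0.0001, 0, 0, 0.0318, 0]]}' | python3 -m inch >/dev/null; python3 s.py
echo '{"increments":[[0, 0, 0.0001, 0, 0, 0.0318, 0]]}' | python3 -m inch >/dev/null; python3 s.py
echo '{"increments":[[0, 0, 0.0003, 0, 0, 0.0318, 0]]}' | python3 -m inch >/dev/null; python3 s.py
```

```text
12.28 th 3.7 q6 0.99 F [-2.5 -2.6  6.3] T [-0.375  0.332  0.297] w 0.0383 z 0.135
12.37 th 3.8 q6 1.09 F [-1.8 -2.8  5.7] T [-0.378  0.42   0.292] w 0.038 z 0.1349
12.45 th 3.9 q6 1.19 F [-2.9 -2.7  6.6] T [-0.383  0.414  0.289] w 0.0383 z 0.1348
12.53 th 4.0 q6 1.29 F [-2.2 -2.4  4.5] T [-0.314  0.37   0.305] w 0.038 z 0.1347
12.62 th 4.101 q6 1.39 F [-2.5 -2.3  5.5] T [-0.187  0.414  0.284] w 0.0386 z 0.1345
12.7 th 4.201 q6 1.49 F [-2.2 -1.8  6.4] T [-0.201  0.396  0.281] w 0.0381 z 0.1344
```

In the tool's units: 0.0001 m / 0.8 = 0.0001, 0.1 rad / 3.1416 = 0.0318.

```bash
echo '{"increments":[[0, 0, 0.0001, 0, 0, 0.0318, 0]]}' | python3 -m inch >/dev/null; python3 s.py
echo '{"increments":[[0, 0, 0.0001, 0, 0, 0.0318, 0]]}' | python3 -m inch >/dev/null; python3 s.py
echo '{"increments":[[0, 0, 0.0003, 0, 0, 0.0318, 0]]}' | python3 -m inch >/dev/null; python3 s.py
echo '{"increments":[[0, 0, 0.0001, 0, 0, 0.0318, 0]]}' | python3 -m inch >/dev/null; python3 s.py
echo '{"increments":[[0, 0, 0.0001, 0, 0, 0.0318, 0]]}' | python3 -m inch >/dev/null; python3 s.py
echo '{"increments":[[0, 0, 0.0003, 0, 0, 0.0318, 0]]}' | python3 -m inch >/dev/null; python3 s.py
```

```text
12.78 th 4.301 q6 1.59 F [-3.  -1.4  6.5] T [-0.182  0.38   0.247] w 0.0381 z 0.1343
12.87 th 4.401 q6 1.69 F [-1.9 -0.8  5.3] T [-0.109  0.425  0.268] w 0.0387 z 0.1341
12.95 th 4.501 q6 1.79 F [-3.1 -1.7  6.2] T [-0.094  0.498  0.271] w 0.0382 z 0.134
13.03 th 4.601 q6 1.89 F [-2.9 -1.2  5.2] T [-0.083  0.374  0.324] w 0.0384 z 0.1339
13.12 th 4.701 q6 1.99 F [-1.8 -0.6  6.1] T [-0.05   0.402  0.313] w 0.0382 z 0.1337
13.2 th 4.801 q6 2.09 F [-2.1 -1.   6.7] T [-0.056  0.413  0.255] w 0.0387 z 0.1336
```

In the tool's units: 0.0001 m / 0.8 = 0.0001, 0.1 rad / 3.1416 = 0.0318.

```bash
echo '{"increments":[[0, 0, 0.0001, 0, 0, 0.0318, 0]]}' | python3 -m inch >/dev/null; python3 s.py
echo '{"increments":[[0, 0, 0.0001, 0, 0, 0.0318, 0]]}' | python3 -m inch >/dev/null; python3 s.py
echo '{"increments":[[0, 0, 0.0003, 0, 0, 0.0318, 0]]}' | python3 -m inch >/dev/null; python3 s.py
echo '{"increments":[[0, 0, 0.0001, 0, 0, 0.0318, 0]]}' | python3 -m inch >/dev/null; python3 s.py
echo '{"increments":[[0, 0, 0.0001, 0, 0, 0.0318, 0]]}' | python3 -m inch >/dev/null; python3 s.py
```

```text
13.28 th 4.901 q6 2.19 F [-3.  -0.5  5.3] T [-0.017  0.369  0.252] w 0.0383 z 0.1335
13.37 th 5.001 q6 2.29 F [-1.7 -0.9  5.7] T [0.004 0.414 0.304] w 0.0381 z 0.1333
13.45 th 5.101 q6 2.39 F [-2.2 -0.3  6.2] T [0.117 0.403 0.347] w 0.0383 z 0.1332
13.53 th 5.201 q6 2.49 F [-1.8  0.2  5.7] T [0.14  0.406 0.358] w 0.0383 z 0.1331
13.62 th 5.301 q6 2.59 F [-1.5 -0.2  5.1] T [0.121 0.298 0.357] w 0.0386 z 0.133
```

In the tool's units: 0.0001 m / 0.8 = 0.0001, 0.1 rad / 3.1416 = 0.0318.

```bash
echo '{"increments":[[0, 0, 0.0001, 0, 0, 0.0318, 0]]}' | python3 -m inch >/dev/null; python3 s.py
echo '{"increments":[[0, 0, 0, 0, 0, 0, 0.087], [0, 0, 0, 0, 0, 0, 0.087], [0, 0, 0, 0, 0, 0, 0.087], [0, 0, 0, 0, 0, 0, 0.087], [0, 0, 0, 0, 0, 0, 0.087], [0, 0, 0, 0, 0, 0, 0.087]]}' | python3 -m inch >/dev/null; python3 s.py
echo '{"increments":[[0, 0, 0, 0, 0, -0.0382, 0.087], [0, 0, 0, 0, 0, -0.0764, 0.087], [0, 0, 0, 0, 0, -0.1146, 0.087], [0, 0, 0, 0, 0, -0.1528, 0.087], [0, 0, 0, 0, 0, -0.191, 0.087], [0, 0, 0, 0, 0, -0.2292, 0.087], [0, 0, 0, 0, 0, -0.2674, 0.087], [0, 0, 0, 0, 0, -0.3056, 0.087], [0, 0, 0, 0, 0, -0.3438, 0.087], [0, 0, 0, 0, 0, -0.382, 0.087], [0, 0, 0, 0, 0, -0.4202, 0.087], [0, 0, 0, 0, 0, -0.4584, 0.087], [0, 0, 0, 0, 0, -0.4966, 0.087], [0, 0, 0, 0, 0, -0.5348, 0.087], [0, 0, 0, 0, 0, -0.573, 0.087], [0, 0, 0, 0, 0, -0.6112, 0.087], [0, 0, 0, 0, 0, -0.6494, 0.087], [0, 0, 0, 0, 0, -0.6875, 0.087], [0, 0, 0, 0, 0, -0.7257, 0.087], [0, 0, 0, 0, 0, -0.7499, 0.087]]}' | python3 -m inch >/dev/null; python3 s.py
python3 -c "
from h import *
st();go([.5666,.101,.133],1.25)"
```

```text
13.7 th 5.4 q6 2.69 F [-1.5 -0.1  4.1] T [0.089 0.235 0.324] w 0.0382 z 0.1329
14.2 th 5.399 q6 2.68 F [-0.3 -0.1  0.1] T [ 0.119  0.014 -0.006] w 0.0704 z 0.1321
15.87 th 3.038 q6 0.32 F [ 0.4 -0.4  0.1] T [ 0.013 -0.082  0.028] w 0.0869 z 0.1322
15.87 tcp [0.567  0.1022 0.1322] psi 1.2316 q6 0.324 F [ 0.44 -0.41  0.07] T [ 0.013 -0.082  0.028] w 0.0869 ff 0.0
d [-0.0013  0.     -0.0008] rot [-0.0002  0.     -0.0184]
```

In the tool's units: 0.0002 m / 0.8 = 0.0003, 0.0001 m / 0.8 = 0.0001, 0.1 rad / 3.1416 = 0.0318.

```bash
sed -i 's/th=(-2.0134-psi)%(2\*np.pi)/th=(-2.0134-psi)%(2*np.pi)+2.356/' s.py
echo '{"increments":[[0, 0, 0, 0, 0, 0, 0], [0, 0, 0, 0, 0, 0, 0], [0, 0, 0, 0, 0, 0, 0], [0, 0, 0, 0, 0, 0, 0], [0, 0, 0, 0, 0, 0, 0], [0, 0, 0, 0, 0, 0, 0], [0, 0, 0, 0, 0, 0, 0], [0, 0, 0, 0, 0, 0, 0], [0, 0, 0, 0, 0, 0, 0], [0, 0, 0, 0, 0, 0, 0], [0, 0, 0, 0, 0, 0, 0], [0, 0, 0, 0, 0, 0, 0]]}' | python3 -m inch >/dev/null; python3 s.py
echo '{"increments":[[0, 0, 0.0001, 0, 0, 0.0318, 0]]}' | python3 -m inch >/dev/null; python3 s.py
echo '{"increments":[[0, 0, 0.0001, 0, 0, 0.0318, 0]]}' | python3 -m inch >/dev/null; python3 s.py
echo '{"increments":[[0, 0, 0.0003, 0, 0, 0.0318, 0]]}' | python3 -m inch >/dev/null; python3 s.py
echo '{"increments":[[0, 0, 0.0001, 0, 0, 0.0318, 0]]}' | python3 -m inch >/dev/null; python3 s.py
```

```text
16.87 th 5.4 q6 0.33 F [-0.3 -1.1 -0. ] T [-0.014 -0.048 -0.04 ] w 0.0385 z 0.1324
16.95 th 5.5 q6 0.43 F [ 1.3 -0.3 -0.3] T [ 0.002 -0.13   0.37 ] w 0.0381 z 0.1322
17.03 th 5.603 q6 0.53 F [ 0.3  0.1 -1. ] T [-0.037 -0.156  0.364] w 0.0382 z 0.1321
17.12 th 5.703 q6 0.63 F [ 0.4 -0.5  0.1] T [-0.022 -0.113  0.406] w 0.0381 z 0.132
17.2 th 5.803 q6 0.73 F [ 0.8 -0.4 -0.3] T [-0.038 -0.169  0.426] w 0.0385 z 0.1319
```

```bash
cat > fit.py <<'E'
import numpy as np
from scipy.optimize import curve_fit
d=np.loadtxt("log.txt");d=d[(d[:,0]>.5)&(d[:,1]>.15)]
h=lambda x,b,t:b+.09*np.maximum(0,x-t)
p,c=curve_fit(h,d[:,0],d[:,1],[.28,4.9]);print(p,np.sqrt(np.diag(c)),"past",d[-1,0]-p[1])
E
python3 fit.py
echo '{"increments":[[0, 0, 0.0001, 0, 0, 0.0318, 0]]}' | python3 -m inch >/dev/null; python3 s.py
echo '{"increments":[[0, 0, 0.0001, 0, 0, 0.0318, 0]]}' | python3 -m inch >/dev/null; python3 s.py; python3 fit.py
```

```text
[0.28656596 4.66261171] [0.00487613 0.10014614] past 1.1403342231077964
17.28 th 5.903 q6 0.83 F [ 0.7 -0.3  0.3] T [-0.081 -0.109  0.37 ] w 0.0387 z 0.1318
17.37 th 6.003 q6 0.93 F [ 1.1 -0.5 -1. ] T [-0.127 -0.175  0.425] w 0.0378 z 0.1316
[0.28656596 4.67056376] [0.00485066 0.0944558 ] past 1.3321587710215006
```

In the tool's units: 0.0001 m / 0.8 = 0.0001, 0.1 rad / 3.1416 = 0.0318.

```bash
echo '{"increments":[[0, 0, 0.0001, 0, 0, 0.0318, 0]]}' | python3 -m inch >/dev/null; python3 s.py
echo '{"increments":[[0, 0, 0.0001, 0, 0, 0.0318, 0]]}' | python3 -m inch >/dev/null; python3 s.py
echo '{"increments":[[0, 0, 0.0001, 0, 0, 0.0318, 0]]}' | python3 -m inch >/dev/null; python3 s.py; python3 fit.py
```

```text
17.45 th 6.103 q6 1.03 F [ 0.6 -0.1 -0.4] T [-0.064 -0.229  0.431] w 0.0383 z 0.1315
17.53 th 6.203 q6 1.13 F [ 1.  -0.7 -1.1] T [-0.11  -0.156  0.533] w 0.0384 z 0.1314
17.62 th 6.303 q6 1.23 F [ 1.6 -1.7 -2. ] T [-0.16  -0.135  0.428] w 0.0378 z 0.1313
[0.28524278 4.55614405] [0.00562438 0.09990214] past 1.7463765895730514
```

The knob is about a quarter turn past touch (1.6–1.75 rad). I'll release and clear.

In the tool's units: -0.12 m / 0.8 = -0.15, -0.09 m / 0.8 = -0.1125.

```bash
echo '{"increments":[[0, 0, 0, 0, 0, 0, 0.087], [0, 0, 0, 0, 0, 0, 0.087], [0, 0, 0, 0, 0, 0, 0.087], [0, 0, 0, 0, 0, 0, 0.087], [0, 0, 0, 0, 0, 0, 0.087], [0, 0, 0, 0, 0, 0, 0.087], [0, 0, 0, 0, 0, 0, 0.087], [0, 0, -0.025, 0, 0, 0, 0.087], [0, 0, -0.0625, 0, 0, 0, 0.087], [0, 0, -0.1125, 0, 0, 0, 0.087], [0, 0, -0.15, 0, 0, 0, 0.087], [0, 0, -0.15, 0, 0, 0, 0.087], [0, 0, -0.15, 0, 0, 0, 0.087], [0, 0, -0.15, 0, 0, 0, 0.087]]}' | python3 -m inch
python3 - <<'E'
from h import *
import cv2
st();c=arm.capture("scene")[200:330,290:430,::-1];cv2.imwrite("pics/end.png",cv2.resize(c,None,fx=4,fy=4,interpolation=cv2.INTER_CUBIC))
E
```

```text
t: 18.78
tcp_pos: [0.5663, 0.1022, 0.2509]
orientation: [-0.0, 0.987, 0.162, -0.001]
ft_force: [-1.1, -0.7, 0.5]
gripper_width: 0.0868
finger_force: 0.0
18.78 tcp [0.5663 0.1022 0.2509] psi 0.3259 q6 1.229 F [-1.12 -0.71  0.54] T [0.026 0.072 0.01 ] w 0.0868 ff 0.0
```

View pics/end.png

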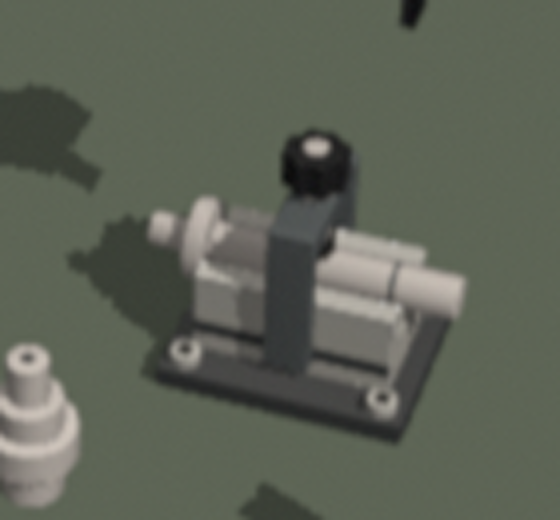

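The flange, at crop pixel (203,235), is against the block's end face. The knob, at (317,165), has been screwed lower, and the gripper is clear of everything.

```bash
python3 -c "
from bench import arm
print(arm.job_done())"
```

```text
the job is handed in; nothing more can be done
None
```

I pushed the arbor home against the block's end face, tightened the clamp about a quarter turn past touch (estimated 1.6–1.75 rad), released it and handed the job in at about 19 s; the hand-in returned no verdict.

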